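Lock the bayonet cap on the slanted key canister

ROBOT

A 7-joint arm with a two-finger parallel gripper is mounted at the origin on the work surface. World frame = base frame: x ahead of the robot, y to its left, z up, the work surface at z = 0. Lengths are in m, angles in rad, forces in N, time in s.
With the tool pointing down it reaches from about 0.4 to 0.85 m from the base axis. Payload 10.4 kg.
Tool frame: the origin (TCP) lies midway between the tips of the shut fingers; the grasp point (between the pads) lies 19 mm behind it; x points along the fingers, z is the direction in which the jaws open and shut, and the axes are right-handed (so a half turn about x gives the same grasp; the last joint's range is limited). The gripper opens to 87 mm and grips with 3 to 60 N. Pads are 19 mm wide; open, the fingers measure 117 mm over their backs; the gripper's body (75 mm by 190 mm) begins 51 mm behind the grasp point.
Start: joints at [1.278, 0.332, -0.065, 1.46, 0.022, 1.35, -0.088], TCP at [0.167, -0.602, 0.223] pointing down, gripper open.
Joint ranges: [-2.6, 2.6], [-0.5, 2.12], [-1.47, 1.34], [0.16, 2.42], [-1.27, 4.41], [0.06, 2.06], [-2.6, 2.6]. Speed limits (rad/s): [2.22, 2.22, 2.79, 2.79, 3.14, 3.14, 3.14].

INTERFACE

Orientations are given as a unit quaternion [x, y, z, w].
In Python, from bench import read_state, camera, camera_params, close_job gives the robot as it stands.
- The arm moves only by the tool arm_command, never from a script. Its argument "targets" is a list of rows, each a list of 7 numbers: the closure in counts, from 0 (fully open) to 255 (shut), then the shift along the tool's x, y, z in mm, then the turn, a rotation vector about the tool's x, y, z in rad. A call has 1 to 10 rows; each row is the pose to reach, as a shift and turn from the pose commanded when the call began, along the tool's axes at that moment; what a row does not reach only later rows make up. A row lasts 1/10 s, in which the tool goes at most 50 mm and 8.59 degrees, less where a joint would pass 70% of its speed; a pose out of reach is approached as far as the arm can. A call with a gripper value outside its range is refused whole. The fingers move at their own pace and stop on an object; "newtons" is the grip in N (left out, the last holds). Time passes only in rows, so rows that repeat a pose let the fingers close. It gives the time, the measured TCP pose, the force and the opening at its end, in the units of the state.
- read_state(): the state, without advancing time (a new reading comes with each control period).
- camera(name): name is "side" or "top"; returns the picture (400x640x3 uint8, red, green, blue); there is no depth.
- camera_params(name): a dict with "intrinsics" (3x3 intrinsics, pixels), "xyz" and "orientation" of the camera in the world. Camera axes: x right, y down, z forward; pixel columns grow to the right and rows downward; lengths in m; the calibration is good to about 2 mm. A picture is of the moment at which its call begins. camera_params takes no time and is no camera call.
- close_job(): hands the job in, once; it reports no verdict.
The state is a dict: "time": time; "joint_positions": joint angles; "joint_vel": joint speeds; "joint_torque": joint torques, N m; "ee_pos": TCP position; "eef_rot": TCP orientation; "ft_force": force on the tool from outside, world axes, zero at the start; "torque": the same for the moment, N m; "width": finger opening in m.
Only numpy, scipy, OpenCV 4.12 (cv2) and the standard library are available. Lean on these libraries where they do the work, as an engineer would, in place of code of your own. Each camera call takes 0.05 s, during which the arm holds its last target.

TASK

Fit the blue cap on the grey key canister that is clamped at a slant in the vise: line its two lugs up with the two green-marked slots and press it straight down along the canister's axis, against the spring, until it is home. Then turn it a quarter turn clockwise to the red marks and let go, so that it springs up into its notches and stays locked. Leave the padlock, fob and spanner where they are.

Things in the scene. Friction and masses are not known exactly. Their poses are not given: they have to be found in the camera images.
- cap_center (a point): Loose blue cap, about 0.15 kg, standing on its steel stem, 58 mm tall; the point is on its axis half-way up, 29 mm above the underside. z = out of its top; x = along its grip bar and its line of lugs (a half turn about z changes nothing). Round blue flange, radius 28 mm, 18 to 24 mm above the underside. Locked and released, this point lies 17 mm out from socket along z.
- cap_grip (a point): Where to grip the cap: on its axis, 46 mm above its underside (17 mm above cap_center), in the straight blue grip bar with a white stripe on top. Bar: 44 mm long along x, 16 mm thick across (y), from 24 mm (the flange's top) to 58 mm above the underside. Grip it across the 16 mm. Axes as cap_center.
- cap_foot (a point): Centre of the cap's underside, the end of its steel stem (radius 17 mm, 18 mm long, up to the flange). Two lugs stick out of the stem along +x and -x to radius 24 mm, 9 mm wide, 2 to 8 mm above the underside. Axes as cap_center.
- socket (a point): Centre of the mouth of a grey canister (tube 76 mm across, 125 mm long) clamped in an iron vise, in the top plane of its aluminium collar. z = out along its axis, leaning 32 degrees from vertical, roughly towards the robot; x through the two slots, y through the two locking notches. Bore radius 18.5 mm. The tight vise jaws end 25 mm or more below the mouth's plane; the vise yaw and the tube's turn vary.
- slot (a point): Green-marked end of one slot at the collar's top, 26 mm from socket along its +x; the other lies opposite. Slots are 13 mm wide, reach to radius 26 mm, and let the lugs down through the 7 mm collar. cap_center's height over the mouth along z: 27 mm = lugs on top of the collar, not in line; 23 mm = lugs in the slots, stem just on the spring plate; 11 mm = fully down, flange on collar.
- notch (a point): Red-marked locking place, 30 mm from socket along its +y; the other lies opposite. Under it a notch 14 mm wide is cut 3 mm up into the collar's underside. With cap_center below 14 mm height the cap turns clockwise seen from above it (negative about z) from the slots; stops end the turn some 3 to 10 degrees past 90 and block the other way. Let go at 90, it springs up to 17 mm.
- follower (a joint): Travel (m) of the brass spring plate in the bore: 0 at rest, 6 mm below the mouth; grows as the cap's stem pushes it in: 0.012 with the cap fully down, 0.006 with it locked. It pushes back with 4 N at first, 11 N when fully down, 7.6 N when locked.
- padlock_center (a point): Centre of a red steel padlock lying flat, body 46 x 48 x 20 mm with a steel shackle; bystander. It and the cap may change places.
- fob_center (a point): Centre of a black nylon key fob lying flat, 55 x 30 x 10 mm with a wire ring; bystander.
- spanner_center (a point): Centre of a rusty spanner lying flat, 165 mm long along its x, 8 mm thick; bystander.

How it is judged:
By the outcome, as a careful person would: the job done as asked, in the order asked, and still so for the second after the job is handed in, with the robot touching nothing.
It also fails if it takes over 46 s, if anything falls off the work surface, if the arm or the gripper's body presses on something with over 40 N, if the wrist force passes 120 N, or if a joint passes its speed limit or range.

## Working session

There is one attempt and no reset: what is moved stays moved. The work goes in short steps, Python scripts to look and compute and a tool call to move; the robot and the scene stay as the last step left them, time stands still between calls to the robot, and variables do not carry over. Pictures are saved under pics/ and viewed, and the job is handed in when it is done.

Besides the shell and the picture viewer there is one more tool, called after "Call:" as name(argument=value, ...) on one line, values as JSON. arm_command: Moves the arm, as the interface text tells. Its arguments: {"type":"object","properties":{"targets":{"type":"array"},"newtons":{"type":"number"}},"required":["targets"]}

```bash
mkdir -p pics; ls; python3 - <<'E'
from bench import *
import cv2,json
s=read_state();print(s)
for n in("side","top"):
    p=camera_params(n);print(n,p)
    im=camera(n);cv2.imwrite(f"pics/{n}0.png",cv2.cvtColor(im,cv2.COLOR_RGB2BGR))
E
```

```text
pics
{'time': 0.0, 'joint_positions': array([ 1.27834499,  0.33283567, -0.06470211,  1.46091785,  0.02156879,
        1.3498863 , -0.08852766]), 'joint_vel': array([ 9.54211236e-06, -5.19157353e-04, -1.34071637e-03,  1.15692943e-03,
        9.54746940e-04, -1.66349665e-03, -1.40469264e-03]), 'joint_torque': array([-1.06505853e-03, -6.23273921e+01,  2.38095748e-02, -3.89900136e+01,
       -6.14511967e-02,  3.99644079e-02,  7.18273850e-05]), 'ee_pos': array([ 0.16652501, -0.60202065,  0.22178774]), 'eef_rot': array([ 0.42848149,  0.56309866, -0.42791976,  0.56232392]), 'ft_force': array([ 0.32730151, -0.23221693, -0.20025063]), 'torque': array([-0.03079872,  0.00082044, -0.02538528]), 'width': 0.0866272704296335}
side {'intrinsics': array([[373.41974521,   0.        , 320.93000671],
       [  0.        , 373.41974521, 200.91973923],
       [  0.        ,   0.        ,   1.        ]]), 'xyz': array([ 0.33480012, -0.74418859,  0.65731361]), 'orientation': array([ 0.87362485, -0.13351076,  0.06163347, -0.46384891])}
top {'intrinsics': array([[481.31397071,   0.        , 320.13691905],
       [  0.        , 481.31397071, 198.45853202],
       [  0.        ,   0.        ,   1.        ]]), 'xyz': array([0.50834283, 0.00483753, 1.18946334]), 'orientation': array([ 0.71001709, -0.70380478,  0.01637449, -0.01632298])}
```

View pics/side0.png

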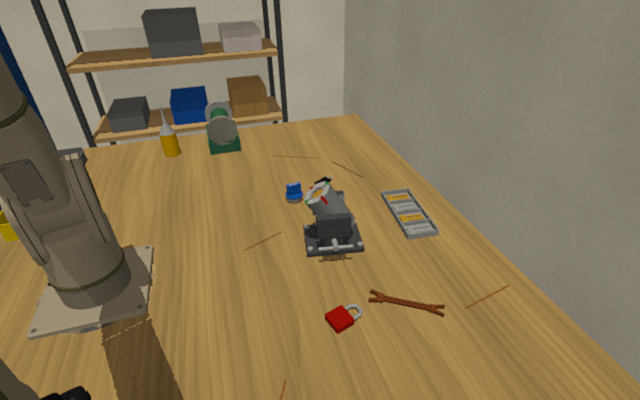

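View pics/top0.png

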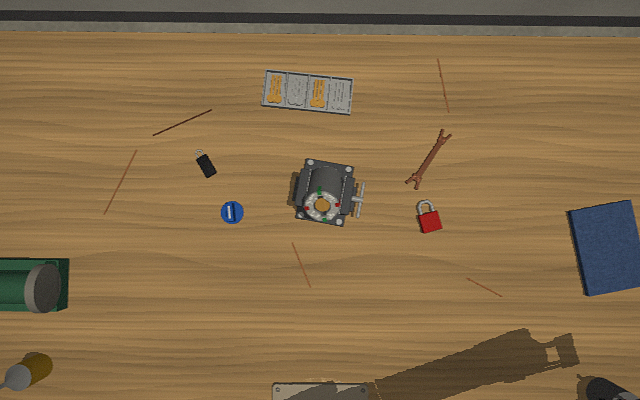

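```bash
python3 - <<'E'
import cv2
a=cv2.imread("pics/top0.png")
cv2.imwrite("pics/t_can.png",cv2.resize(a[150:235,280:375],None,fx=8,fy=7,interpolation=cv2.INTER_CUBIC)[:600])
cv2.imwrite("pics/t_cap.png",cv2.resize(a[192:232,212:252],None,fx=12,fy=12,interpolation=cv2.INTER_CUBIC))
b=cv2.imread("pics/side0.png")
cv2.imwrite("pics/s_can.png",cv2.resize(b[165:265,275:375],None,fx=6,fy=6,interpolation=cv2.INTER_CUBIC))
E
```

```text
(no output)
```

View pics/t_can.png

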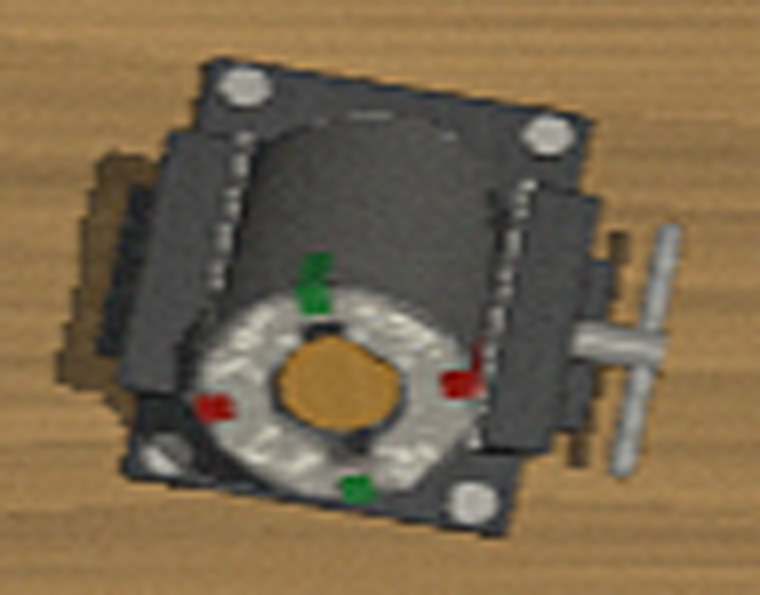

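View pics/t_cap.png

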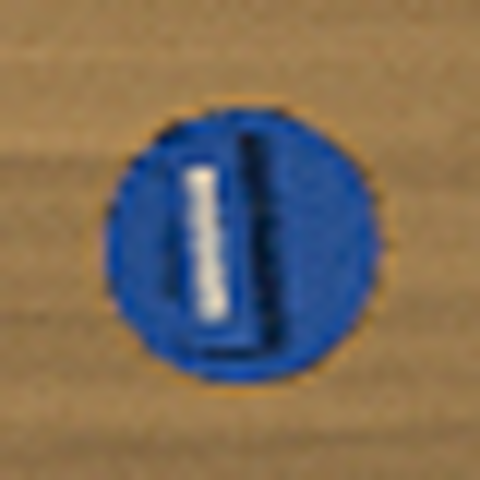

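View pics/s_can.png

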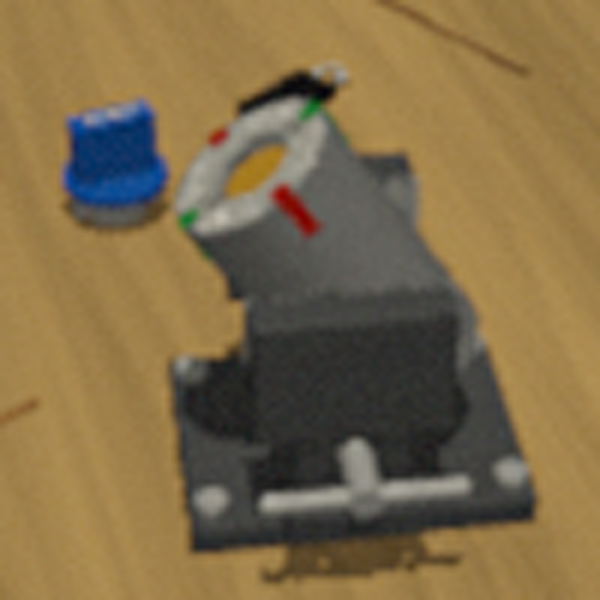

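```bash
cat > h.py <<'E'
import numpy as np,cv2
from scipy.spatial.transform import Rotation as R
from bench import *
def cam(n):
    p=camera_params(n);return p["intrinsics"],p["xyz"],R.from_quat(p["orientation"]).as_matrix()
def ray(n,uv):
    K,o,M=cam(n);d=M@np.linalg.solve(K,[uv[0],uv[1],1]);return o,d/np.linalg.norm(d)
def onplane(n,uv,p0,nn):
    o,d=ray(n,uv);return o+d*np.dot(np.subtract(p0,o),nn)/np.dot(d,nn)
def onz(n,uv,z): return onplane(n,uv,[0,0,z],[0,0,1])
def tri(a,b):
    (o1,d1),(o2,d2)=ray("top",a),ray("side",b)
    A=np.stack([d1,-d2],1);t=np.linalg.lstsq(A,o2-o1,rcond=None)[0]
    p,q=o1+t[0]*d1,o2+t[1]*d2;return (p+q)/2,np.linalg.norm(p-q)
def proj(n,X):
    K,o,M=cam(n);c=K@(M.T@(np.asarray(X)-o));return c[:2]/c[2]
def blobs(m,off=(0,0),mn=3):
    k,l,s,c=cv2.connectedComponentsWithStats(m.astype(np.uint8))
    return [(s[i,4],c[i]+off,s[i,:4]) for i in range(1,k) if s[i,4]>=mn]
E
python3 - <<'E'
from h import *
roi={"top":(275,150,100,90),"side":(275,165,100,100)}
for n in roi:
    im=cv2.imread(f"pics/{n}0.png");x,y,w,h=roi[n];c=im[y:y+h,x:x+w]
    hsv=cv2.cvtColor(c,cv2.COLOR_BGR2HSV).astype(int);H,S,V=hsv[...,0],hsv[...,1],hsv[...,2]
    print(n)
    print("red",[(a,b.round(2)) for a,b,_ in blobs(((H<8)|(H>172))&(S>150)&(V>60),(x,y))])
    print("grn",[(a,b.round(2)) for a,b,_ in blobs((H>45)&(H<80)&(S>110)&(V>40),(x,y))])
    print("lite",[(a,b.round(2),s) for a,b,s in blobs((S<70)&(V>105),(x,y),5)])
    print("brass",[(a,b.round(2),s) for a,b,s in blobs((H>10)&(H<25)&(S>150)&(V>120),(x,y),20)])
im=cv2.imread("pics/top0.png");hsv=cv2.cvtColor(im,cv2.COLOR_BGR2HSV).astype(int);H,S,V=[hsv[...,i] for i in range(3)]
m=(H>95)&(H<125)&(S>120);m[:, :200]=0;m[:,260:]=0
print("cap",blobs(m,(0,0),10))
w=(S<90)&(V>140);w[:200]=0;w[225:]=0;w[:,:220]=0;w[:,245:]=0
print("white",blobs(w)); ys,xs=np.nonzero(w)
E
```

```text
top
red [(np.int32(18), array([337.22, 203.94])), (np.int32(13), array([306.31, 207.92]))]
grn [(np.int32(27), array([318.85, 190.22])), (np.int32(14), array([324.29, 219.64]))]
lite [(np.int32(28), array([310.29, 161.93]), array([32, 10,  7,  5], dtype=int32)), (np.int32(26), array([348.  , 168.73]), array([70, 16,  7,  6], dtype=int32)), (np.int32(5), array([307.6, 183. ]), array([32, 32,  2,  3], dtype=int32)), (np.int32(142), array([359.01, 199.37]), array([77, 32, 13, 36], dtype=int32)), (np.int32(503), array([321.83, 205.84]), array([30, 41, 36, 30], dtype=int32)), (np.int32(13), array([299.54, 215.77]), array([23, 64,  5,  4], dtype=int32)), (np.int32(32), array([338.5, 221.5]), array([61, 69,  6,  6], dtype=int32))]
brass [(np.int32(142), array([321.83, 204.46]), array([40, 48, 15, 13], dtype=int32))]
side
red [(np.int32(4), array([311. , 187.5])), (np.int32(24), array([323.71, 199.42]))]
grn [(np.int32(5), array([326.6, 182.2])), (np.int32(3), array([305.33, 201.33]))]
lite [(np.int32(5), array([331.4, 177.2]), array([56, 11,  2,  3], dtype=int32)), (np.int32(24), array([292
[... 193 characters left out ...]
, dtype=int32)), (np.int32(12), array([342.42, 196.83]), array([65, 29,  5,  7], dtype=int32)), (np.int32(6), array([305.  , 225.17]), array([29, 59,  3,  3], dtype=int32)), (np.int32(150), array([335.18, 245.71]), array([43, 73, 36, 13], dtype=int32)), (np.int32(21), array([359.81, 243.1 ]), array([82, 76,  6,  5], dtype=int32)), (np.int32(20), array([309.7 , 247.85]), array([32, 81,  6,  5], dtype=int32))]
brass [(np.int32(37), array([316.89, 192.95]), array([38, 25,  9,  7], dtype=int32))]
cap [(np.int32(360), array([231.89444444, 212.00833333]), array([221, 201,  22,  23], dtype=int32))]
white [(np.int32(33), array([228.6969697 , 212.06060606]), array([227, 206,   4,  13], dtype=int32))]
```

```bash
python3 - <<'E'
from h import *
b=[onz("top",u,.015) for u in [(310.29,161.93),(348,168.73),(338.5,221.5)]]
print(b, [np.linalg.norm(b[i]-b[i+1]) for i in (0,1)])
d=b[2]-b[1];e=b[0]-b[1]
az1=np.arctan2(d[1],d[0]);az2=np.arctan2(e[1],e[0])+np.pi/2
print(np.degrees([az1,az2]))
az=(az1+(az2 if abs(az2-az1)<1 else az2-2*np.pi))/2
L=np.radians(32);nz=np.array([np.sin(L)*np.cos(az),np.sin(L)*np.sin(az),np.cos(L)]);print("axis",nz)
roi={"top":(275,150,100,90),"side":(275,165,100,100)};cs={}
for n in roi:
    im=cv2.imread(f"pics/{n}0.png");x,y,w,h=roi[n];c=cv2.resize(im[y:y+h,x:x+w],None,fx=4,fy=4,interpolation=cv2.INTER_CUBIC)
    hsv=cv2.cvtColor(c,cv2.COLOR_BGR2HSV).astype(int);H,S,V=hsv[...,0],hsv[...,1],hsv[...,2]
    m=((S<70)&(V>105)).astype(np.uint8)
    k,l,s,ct=cv2.connectedComponentsWithStats(m)
    tgt={"top":(505-0,0),"side":(0,0)}
    i=max(range(1,k),key=lambda i:s[i,4] if (ct[i][1]/4+y<215 and ct[i][0]/4+x<335) else 0)
    m=(l==i).astype(np.uint8);m=cv2.morphologyEx(m,cv2.MORPH_OPEN,np.ones((7,7)))
    cn=max(cv2.findContours(m,0,1)[0],key=len)
    hull=cv2.convexHull(cn)
    el=cv2.fitEllipse(hull if n=="x" else hull)
    cc=(np.array(el[0])+.5)/4-.5+(x,y);print(n,cc,np.array(el[1])/4,el[2]);cs[n]=cc
    cv2.ellipse(c,el,(255,0,255),1);cv2.imwrite(f"pics/el_{n}.png",c)
print(tri(cs["top"],cs["side"]))
E
python3 -c "
import cv2,numpy as np
a=cv2.imread('pics/el_top.png');b=cv2.imread('pics/el_side.png')
o=np.zeros((400,800,3),'uint8');o[:360,:400]=a;o[:,400:]=b;cv2.imwrite('pics/el.png',o)"
```

```text
[array([0.65211832, 0.02991497, 0.015     ]), array([ 0.63619841, -0.06262461,  0.015     ]), array([ 0.50687027, -0.04025861,  0.015     ])] [np.float64(0.09389897220190738), np.float64(0.13124787651211306)]
[170.18831984 170.23875067]
axis [-0.52220792  0.09007393  0.8480481 ]
top [328.14260864 205.4974823 ] [20.57999039 29.18536949] 160.52056884765625
side [316.66159439 192.33991432] [15.76072025 30.05286789] 51.42196273803711
(array([ 0.53949183, -0.01184077,  0.16602287]), np.float64(0.002835553713833279))
```

View pics/el.png

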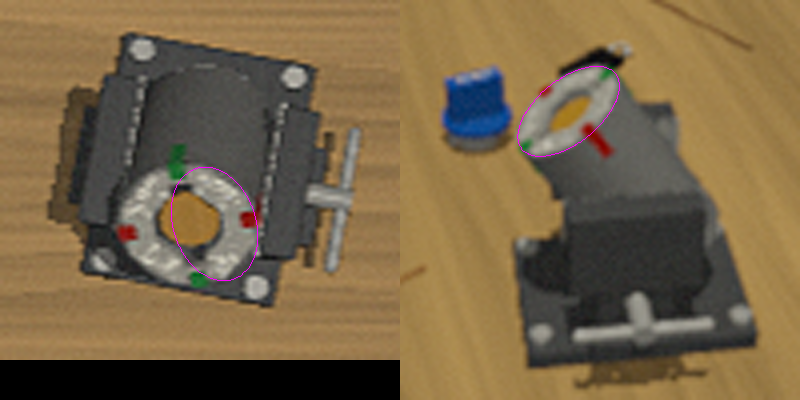

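```bash
cat > seg.py <<'E'
from h import *
az=np.radians(170.21);L=np.radians(32);nz=np.array([np.sin(L)*np.cos(az),np.sin(L)*np.sin(az),np.cos(L)])
E
python3 - <<'E'
from seg import *
n="top";x,y,w,h=275,150,100,90
im=cv2.imread("pics/top0.png");c=cv2.resize(im[y:y+h,x:x+w],None,fx=4,fy=4,interpolation=cv2.INTER_CUBIC)
hsv=cv2.cvtColor(c,cv2.COLOR_BGR2HSV).astype(int);H,S,V=hsv[...,0],hsv[...,1],hsv[...,2]
m=((S<70)&(V>105)).astype(np.uint8)
Y,X=np.mgrid[:h*4,:w*4];m[(X<112)|(X>262)|(Y<162)|(Y>290)]=0
m=cv2.morphologyEx(m,cv2.MORPH_OPEN,np.ones((6,6)))
k,l,s,ct=cv2.connectedComponentsWithStats(m);keep=[i for i in range(1,k) if s[i,4]>300];print(s,ct)
m=np.isin(l,keep).astype(np.uint8)
ys,xs=np.nonzero(m);hull=cv2.convexHull(np.stack([xs,ys],1).astype(np.int32))
el=cv2.fitEllipse(hull);cc=(np.array(el[0])+.5)/4-.5+(x,y);print(cc,np.array(el[1])/4,el[2])
cv2.ellipse(c,el,(255,0,255),1);cv2.imwrite("pics/el_top2.png",c)
P,g=tri(cc,(316.66,192.34));print("socket",P,g)
# reprojected expected ellipse sizes check
u=np.cross(nz,[0,0,1]);u/=np.linalg.norm(u);v=np.cross(nz,u)
for nn in("top","side"):
    pts=np.array([proj(nn,P+.038*(np.cos(t)*u+np.sin(t)*v)) for t in np.linspace(0,6.28,60)],np.float32)
    print(nn,cv2.fitEllipse(pts),proj(nn,P))
# marks on plane
for nn,uvs in {"top":[("r",337.22,203.94),("r",306.31,207.92),("g",318.85,190.22),("g",324.29,219.64)],"side":[("r",311,187.5),("r",323.71,199.42),("g",326.6,182.2),("g",305.33,201.33)]}.items():
    for k,a,b in uvs:
        q=onplane(nn,(a,b),P,nz)-P;print(nn,k,np.linalg.norm(q),np.degrees(np.arctan2(q@v,q@u)))
E
```

```text
[[     0      0    400    360 135970]
 [   122    167    138    118   7764]
 [   246    276     18     16    266]] [[199.93600794 176.63487534]
 [189.97127769 226.0949253 ]
 [254.7518797  284.04135338]]
[322.36447906 206.10546875] [29.51085663 35.26205444] 102.77633666992188
socket [ 5.40453294e-01 -1.39260601e-04  1.58466696e-01] 0.0015648894395299086
top ((322.5127258300781, 205.4806365966797), (30.66778564453125, 35.4737663269043), 100.3593521118164) [322.45817249 205.752512  ]
side ((316.5184326171875, 192.57061767578125), (15.597672462463379, 30.90777015686035), 50.7933235168457) [316.3426123 192.3600505]
top r 0.03217009752267627 -160.19839309196323
top r 0.03569260815134126 20.525078013589813
top g 0.038077852468992444 -69.53930980674863
top g 0.03485477422113711 105.49457149225182
side r 0.036112152696855714 18.893513798658095
side r 0.04733758442126377 -161.86689388614917
side g 0.03622157284165425 -64.5701667099866
side g 0.034955114069085504 104.49611247672004
```

View pics/el_top2.png

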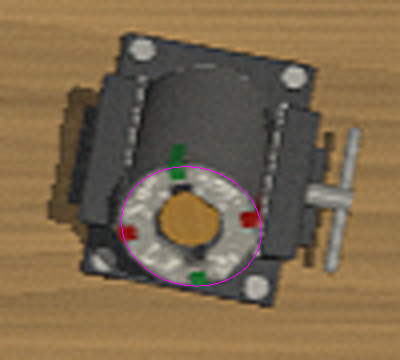

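```bash
python3 - <<'E'
from seg import *
P,g=tri((322.1,206.2),(316.5,192.25));print("socket",P,g)
P0,_=tri((322.36,206.1),(316.66,192.34))
u=np.cross(nz,[0,0,1]);u/=np.linalg.norm(u);v=np.cross(nz,u)
for nn,prs in {"top":[((319.1,192.6),(324.4,219.6)),((337.2,204.4),(306.6,207.9))],"side":[((326.6,182.6),(306.0,201.0))]}.items():
  for a,b in prs:
    A=onplane(nn,a,P,nz);B=onplane(nn,b,P,nz);q=B-A
    print(nn,np.linalg.norm(q),np.degrees(np.arctan2(q@v,q@u)),"mid off",((A+B)/2-P)@u*1e3,((A+B)/2-P)@v*1e3)
im=cv2.imread("pics/top0.png");x,y=207,187;c=cv2.resize(im[y:y+50,x:x+50],None,fx=8,fy=8,interpolation=cv2.INTER_CUBIC)
hsv=cv2.cvtColor(c,cv2.COLOR_BGR2HSV).astype(int);H,S,V=[hsv[...,i] for i in range(3)]
m=((H>95)&(H<125)&(S>110));ys,xs=np.nonzero(m);hull=cv2.convexHull(np.stack([xs,ys],1).astype(np.int32))
el=cv2.fitEllipse(hull);(cx,cy),r=cv2.minEnclosingCircle(hull)
f=lambda p:(np.array(p)+.5)/8-.5+(x,y)
print("flange",f(el[0]),np.array(el[1])/8,"circ",f((cx,cy)),r/8)
C=onz("top",f(el[0]),.022);print("C",C, "r",np.array(el[1])/8/481.3*(1.1895-.022)/2)
w=((S<90)&(V>140));k,l,s,ct=cv2.connectedComponentsWithStats(w.astype(np.uint8));i=1+np.argmax(s[1:,4]);print(s[i],f(ct[i]))
ys,xs=np.nonzero(l==i);rect=cv2.minAreaRect(np.stack([xs,ys],1).astype(np.float32));print(rect)
pts=np.stack([xs,ys],1)-ct[i];ev,E=np.linalg.eigh(pts.T@pts);d=E[:,1]
a=onz("top",f(ct[i]+40*d),.058);b=onz("top",f(ct[i]-40*d),.058);q=a-b;print("stripe",(a+b)/2,"ang",np.degrees(np.arctan2(q[1],q[0])))
bs=onz("top",f(el[0]),.0)
s=read_state();Rm=R.from_quat(s["eef_rot"]).as_matrix();print(Rm.round(3))
E
```

```text
socket [5.40228595e-01 4.30446228e-04 1.58427828e-01] 0.0015270786415845644
top 0.06710775170016947 108.64815061775298 mid off 0.6764397768502272 1.2700967032079393
top 0.06697825580580898 19.275519023250936 mid off 0.6762070818135062 0.9085375621121817
side 0.0682867655394701 109.66681847149951 mid off 1.6610732691752845 -0.6317071750830094
flange [231.63153267 212.06221771] [22.38822174 22.60911942] circ [231.62856102 212.02688217] 11.353358268737793
C [0.52746228 0.21930618 0.022     ] r [0.0271538  0.02742172]
[ 162  150   30  104 2035] [228.73682432 211.76501843]
((177.05274963378906, 201.7294464111328), (103.76375579833984, 22.370655059814453), 84.64418029785156)
stripe [0.52751674 0.21950797 0.058     ] ang -173.3141613802963
[[-0.     0.964  0.267]
 [ 0.001  0.267 -0.964]
 [-1.    -0.    -0.001]]
```

```bash
cat >> seg.py <<'E'
P=np.array([0.5402,0.0004,0.1584])
u=np.cross(nz,[0,0,1]);u/=np.linalg.norm(u);v=np.cross(nz,u)
P=P+.0008*u+.0003*v
ca=np.radians(6.7);CX=np.array([np.cos(ca),np.sin(ca),0]);CY=np.array([-np.sin(ca),np.cos(ca),0]);C=np.array([.5275,.2194,0])
# tool: x=-capz, z=capy, y = z x x
def RT(capz,capy): 
    x=-capz;z=capy;return np.stack([x,np.cross(z,x),z],1)
RG=RT(np.array([0,0,1.]),CY)
def canR(deg): # tool z (cap y) at angle deg in (u,v)
    t=np.radians(deg);return RT(nz,np.cos(t)*u+np.sin(t)*v)
def canP(h,along=None): # TCP when cap_center height h: foot=h-.029, TCP = foot+.027
    return P+nz*(h-.002)
def go(pos,Rt,ref=None):
    s=read_state();R0=R.from_quat(s["eef_rot"]).as_matrix() if ref is None else ref[1];p0=s["ee_pos"] if ref is None else ref[0]
    d=R0.T@(np.array(pos)-p0)*1e3;r=R.from_matrix(R0.T@Rt).as_rotvec()
    print("shift mm",d.round(1),"rot",r.round(3),"deg",np.degrees(np.linalg.norm(r)).round(1))
def st():
    s=read_state();print("t",s["time"],"q",s["joint_positions"].round(3),"p",s["ee_pos"].round(4),"f",s["ft_force"].round(2),"w",s["width"].round(4))
E
python3 - <<'E'
from seg import *
print(P,u,v);go([.45,-.35,.33],RG)
E
```

```text
[0.54008532 0.00123161 0.15824102] [ 0.17003751  0.98543759 -0.        ] [-0.83569847  0.14419999 -0.52991926]
shift mm [-107.9  340.4 -167.5] rot [-2.989e+00 -0.000e+00 -2.000e-03] deg 171.2
```

Call:
arm_command(targets=[[0,-108,340,-167,-1.4,0,0],[0,-108,340,-167,-1.4,0,0],[0,-108,340,-167,-1.4,0,0],[0,-108,340,-167,-1.4,0,0],[0,-108,340,-167,-1.4,0,0],[0,-108,340,-167,-1.4,0,0],[0,-108,340,-167,-1.4,0,0],[0,-108,340,-167,-1.4,0,0],[0,-108,340,-167,-1.4,0,0],[0,-108,340,-167,-1.4,0,0]], newtons=30)

```text
time: 1.1
ee_pos: [0.451, -0.3494, 0.3305]
eef_rot: [-0.038, 0.706, 0.038, 0.706]
ft_force: [-0.7, -1.0, 0.2]
width: 0.0869
```

```bash
python3 - <<'E'
from seg import *
st();go([.45,.1,.30],RG)
E
```

```text
Traceback (most recent call last):
  File "seg.py", line 20, in st
    s=read_state();print("t",s["time"],"q",s["joint_positions"].round(3),"p",s["ee_pos"].round(4),"f",s["ft_force"].round(2),"w",s["width"].round(4))
                                                                                                                                 ^^^^^^^^^^^^^^^^
AttributeError: 'float' object has no attribute 'round'
```

```bash
sed -i 's/s\["width"\].round(4)/round(s["width"],4)/' seg.py; python3 - <<'E'
from seg import *
st();go([.45,.1,.30],RG)
E
```

```text
t 1.1 q [ 0.951  0.208 -0.443  1.408  0.088  1.545  0.622] p [ 0.451  -0.3494  0.3305] f [-0.71 -1.    0.22] w 0.0869
shift mm [ 30.6 446.9  47.4] rot [-1.58  0.   -0.  ] deg 90.5
```

Call:
arm_command(targets=[[0,30,447,47,-1.48,0,0],[0,30,447,47,-1.48,0,0],[0,30,447,47,-1.48,0,0],[0,30,447,47,-1.48,0,0],[0,30,447,47,-1.48,0,0],[0,30,447,47,-1.48,0,0],[0,30,447,47,-1.48,0,0],[0,30,447,47,-1.48,0,0],[0,30,447,47,-1.48,0,0],[0,30,447,47,-1.48,0,0]])

```text
time: 2.1
ee_pos: [0.4509, 0.1058, 0.3005]
eef_rot: [-0.506, 0.494, 0.506, 0.494]
ft_force: [0.3, 0.2, -0.9]
width: 0.0868
```

```bash
python3 - <<'E'
from seg import *
st();go([.5275,.2194,.13],RG)
E
```

```text
t 2.1 q [ 0.589 -0.028 -0.882  1.701 -0.023  1.458  1.305] p [0.4509 0.1058 0.3005] f [ 0.26  0.23 -0.89] w 0.0868
shift mm [170.6 -79.3 111.6] rot [-0.093  0.001  0.   ] deg 5.3
```

Call:
arm_command(targets=[[0,0,-79,112,-0.093,0,0],[0,80,-79,112,-0.093,0,0],[0,171,-79,112,-0.093,0,0],[0,171,-79,112,-0.093,0,0],[0,171,-79,112,-0.093,0,0],[0,171,-79,112,-0.093,0,0],[0,171,-79,112,-0.093,0,0],[0,171,-79,112,-0.093,0,0]])

```text
time: 2.9
ee_pos: [0.5314, 0.2113, 0.1318]
eef_rot: [0.525, -0.473, -0.524, -0.475]
ft_force: [0.1, 0.1, 0.7]
width: 0.0867
```

```bash
python3 - <<'E'
from seg import *
st();go([.5275,.2194,.028],RG)
for n in("top","side"):
    im=camera(n);p=proj(n,[.5275,.2194,.05]).astype(int);c=im[max(p[1]-45,0):p[1]+45,max(0,p[0]-50):p[0]+50]
    cv2.imwrite(f"pics/{n}1.png",cv2.resize(cv2.cvtColor(c,cv2.COLOR_RGB2BGR),None,fx=6,fy=6))
E
```

```text
t 2.9 q [ 0.279  0.43  -0.913  1.684  0.363  1.204  0.95 ] p [0.5314 0.2113 0.1318] f [0.11 0.12 0.69] w 0.0867
shift mm [103.8   3.3   8.5] rot [-0.016  0.     0.003] deg 0.9
```

View pics/side1.png

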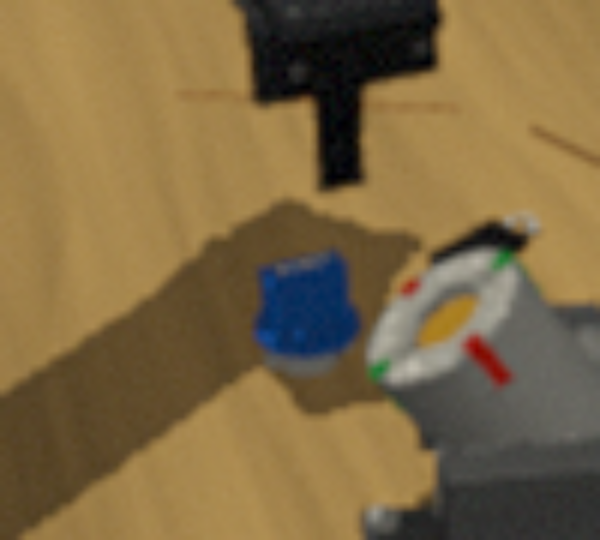

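Call:
arm_command(targets=[[0,0,0,0,0,0,0],[0,0,0,0,0,0,0]])

```text
time: 3.2
ee_pos: [0.5309, 0.211, 0.1306]
eef_rot: [0.525, -0.474, -0.524, -0.475]
ft_force: [0.4, 0.3, -0.2]
width: 0.0871
```

```bash
python3 - <<'E'
from seg import *
st();go([.5275,.2194,.028],RG)
E
```

```text
t 3.2 q [ 0.278  0.431 -0.912  1.685  0.364  1.203  0.949] p [0.5309 0.211  0.1306] f [ 0.4   0.27 -0.18] w 0.0871
shift mm [102.5   2.7   8.7] rot [-0.016 -0.     0.002] deg 0.9
```

Call:
arm_command(targets=[[0,20,2.7,8.7,-0.016,0,0],[0,60,2.7,8.7,-0.016,0,0],[0,102,2.7,8.7,-0.016,0,0],[0,102,2.7,8.7,-0.016,0,0],[0,102,2.7,8.7,-0.016,0,0],[0,102,2.7,8.7,-0.016,0,0]])

```text
time: 3.8
ee_pos: [0.5282, 0.2205, 0.03]
eef_rot: [0.529, -0.469, -0.528, -0.471]
ft_force: [0.1, 0.5, 0.0]
width: 0.0872
```

```bash
python3 - <<'E'
from seg import *
st();go([.5275,.2194,.028],RG)
for n in("top","side"):
    im=camera(n);p=proj(n,[.5275,.2194,.05]).astype(int);c=im[max(p[1]-45,0):p[1]+45,max(0,p[0]-50):p[0]+50]
    cv2.imwrite(f"pics/{n}2.png",cv2.resize(cv2.cvtColor(c,cv2.COLOR_RGB2BGR),None,fx=6,fy=6))
E
```

```text
t 3.8 q [ 0.206  0.554 -0.848  1.767  0.477  1.036  0.87 ] p [0.5282 0.2205 0.03  ] f [0.06 0.54 0.04] w 0.0872
shift mm [ 2.   0.8 -1. ] rot [0.    0.001 0.003] deg 0.2
```

View pics/side2.png

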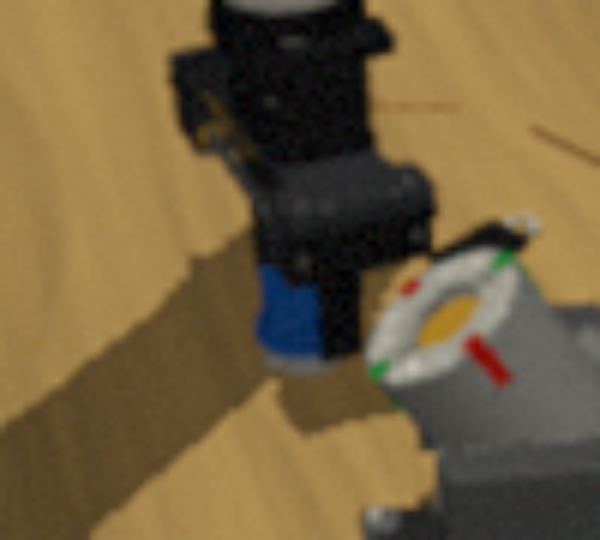

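Call:
arm_command(targets=[[0,2,1,-1,0,0,0],[200,2,1,-1,0,0,0],[255,2,1,-1,0,0,0],[255,2,1,-1,0,0,0],[255,2,1,-1,0,0,0],[255,2,1,-1,0,0,0],[255,2,1,-1,0,0,0],[255,2,1,-1,0,0,0]], newtons=50)

```text
time: 4.7
ee_pos: [0.526, 0.2186, 0.0255]
eef_rot: [0.528, -0.47, -0.528, -0.47]
ft_force: [0.6, -0.7, 0.1]
width: 0.039
```

```bash
python3 - <<'E'
from seg import *
st();go([.5275,.2194,.027],RG);go(canP(.09),canR(19.15))
E
```

```text
t 4.7 q [ 0.206  0.557 -0.846  1.774  0.48   1.03   0.868] p [0.526  0.2186 0.0255] f [ 0.62 -0.75  0.12] w 0.039
shift mm [-1.5 -1.6  0.6] rot [ 0. -0. -0.] deg 0.0
shift mm [-207.3   56.2 -204.3] rot [-0.045  0.171 -0.532] deg 32.1
```

Call:
arm_command(targets=[[255,0,0,0,0,0,0],[255,0,0,0,0,0,0],[255,0,0,0,0,0,0],[255,0,0,0,0,0,0],[255,0,0,0,0,0,0],[255,0,0,0,0,0,0]], newtons=50)

```text
time: 5.3
ee_pos: [0.526, 0.2185, 0.0255]
eef_rot: [0.528, -0.47, -0.528, -0.47]
ft_force: [0.3, 0.2, -0.0]
width: 0.0155
```

```bash
python3 - <<'E'
from seg import *
st();go([.5275,.2194,.027],RG)
E
```

```text
t 5.3 q [ 0.206  0.557 -0.846  1.774  0.48   1.03   0.868] p [0.526  0.2185 0.0255] f [ 0.27  0.23 -0.01] w 0.0155
shift mm [-1.5 -1.6  0.7] rot [ 0. -0.  0.] deg 0.0
```

Call:
arm_command(targets=[[255,-40,0,0,0,0,0],[255,-90,0,0,0,0,0],[255,-140,0,0,0,0,0],[255,-190,0,0,0,0,0],[255,-220,20,-50,0,0,0],[255,-230,40,-90,0,0.05,-0.15],[255,-230,56,-130,-0.045,0.1,-0.3],[255,-230,56,-130,-0.045,0.17,-0.53],[255,-230,56,-130,-0.045,0.17,-0.53],[255,-230,56,-130,-0.045,0.17,-0.53]])

```text
time: 6.3
ee_pos: [0.4855, 0.0804, 0.2564]
eef_rot: [0.687, -0.341, -0.347, -0.54]
ft_force: [-0.3, 1.4, -0.9]
width: 0.0156
```

```bash
python3 - <<'E'
from seg import *
st();go(canP(.09),canR(19.15))
E
```

```text
t 6.3 q [ 0.608 -0.469 -0.827  2.147 -0.16   0.799  1.558] p [0.4855 0.0804 0.2564] f [-0.26  1.37 -0.9 ] w 0.0156
shift mm [ 31.1  17.8 -66.4] rot [-0.002 -0.004  0.005] deg 0.4
```

Call:
arm_command(targets=[[255,0,18,-30,0,0,0],[255,5,18,-66,0,0,0],[255,16,18,-66,0,-0.004,0.005],[255,31,18,-66,0,-0.004,0.005],[255,31,18,-66,0,-0.004,0.005],[255,31,18,-66,0,-0.004,0.005],[255,31,18,-66,0,-0.004,0.005]])

```text
time: 7.0
ee_pos: [0.494, 0.0126, 0.2321]
eef_rot: [0.684, -0.342, -0.354, -0.538]
ft_force: [-0.5, -0.1, -1.3]
width: 0.0155
```

```bash
cat > look.py <<'E'
from seg import *
import sys
def look(tag,X=None,f=7,hw=(55,42)):
    o=[]
    for n in("top","side"):
        im=camera(n);cv2.imwrite(f"pics/{n}{tag}_full.png",cv2.cvtColor(im,cv2.COLOR_RGB2BGR));p=proj(n,P+.03*nz).astype(int)
        c=im[p[1]-hw[1]:p[1]+hw[1],p[0]-hw[0]:p[0]+hw[0]];print(n,"crop origin",p-hw)
        cv2.imwrite(f"pics/{n}{tag}.png",cv2.resize(cv2.cvtColor(c,cv2.COLOR_RGB2BGR),None,fx=f,fy=f,interpolation=cv2.INTER_CUBIC))
E
python3 - <<'E'
from look import *
st();go(canP(.06),canR(19.15));look(3)
E
```

```text
t 7.0 q [ 0.562 -0.392 -0.661  2.199 -0.129  0.725  1.682] p [0.494  0.0126 0.2321] f [-0.53 -0.13 -1.3 ] w 0.0155
shift mm [29.7  0.  -3.6] rot [ 0.     0.005 -0.006] deg 0.5
top crop origin [265 171]
side crop origin [254 141]
```

View pics/top3.png

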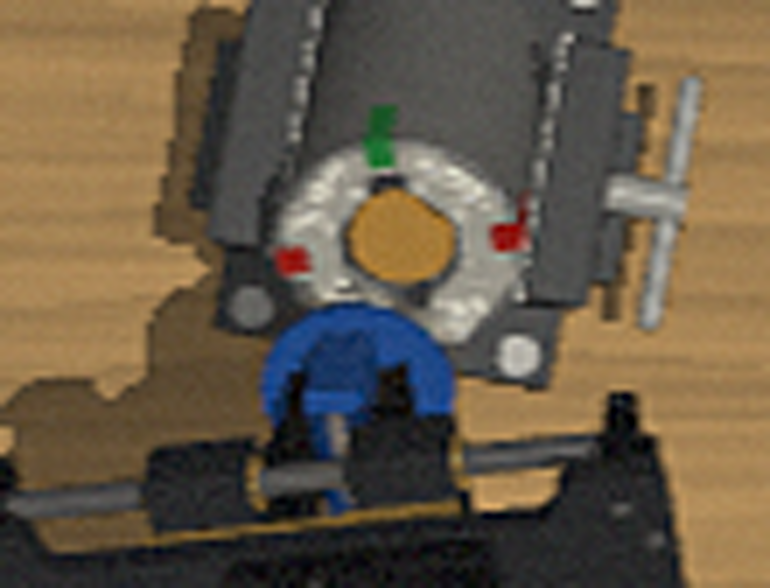

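View pics/side3.png

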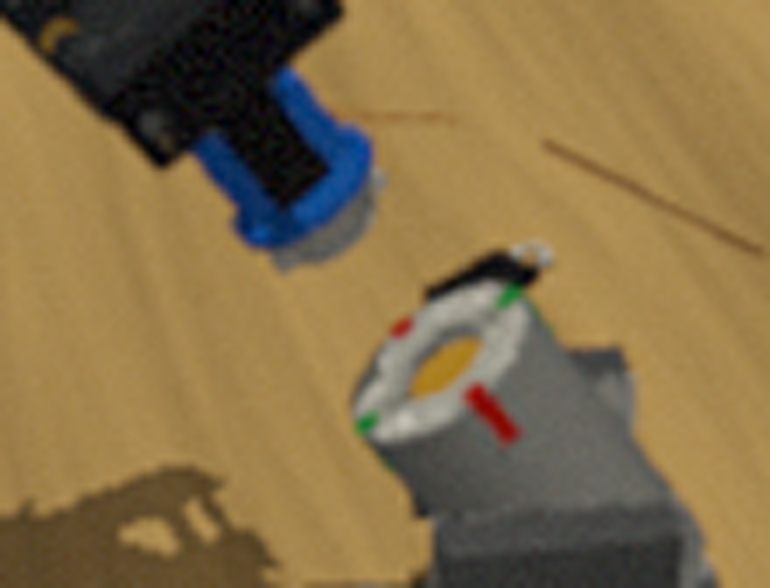

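Call:
arm_command(targets=[[255,10,0,-3.6,0,0.005,-0.006],[255,15,0,-3.6,0,0.005,-0.006],[255,15,0,-3.6,0,0.005,-0.006],[255,15,0,-3.6,0,0.005,-0.006]])

```text
time: 7.5
ee_pos: [0.5021, 0.0075, 0.2196]
eef_rot: [0.686, -0.341, -0.351, -0.539]
ft_force: [-0.0, -0.0, -0.8]
width: 0.0156
```

```bash
cat >> look.py <<'E'
GH=.0255;GY=-.0015
def capaxes():
    s=read_state();T=R.from_quat(s["eef_rot"]).as_matrix();p=s["ee_pos"]
    foot=p+T[:,0]*GH+T[:,1]*GY
    return foot,-T[:,0],-T[:,1],T[:,2]
def circ(c,n,r,k=72):
    a=np.cross(n,[1,0,.3]);a/=np.linalg.norm(a);b=np.cross(n,a);return [c+r*(np.cos(t)*a+np.sin(t)*b) for t in np.linspace(0,2*np.pi,k)]
def over(tag,f=7,hw=(55,42)):
    foot,z,x,y=capaxes()
    for n in("top","side"):
        im=cv2.imread(f"pics/{n}{tag}_full.png");p=proj(n,P+.03*nz).astype(int);o=p-hw
        c=cv2.resize(im[o[1]:o[1]+2*hw[1],o[0]:o[0]+2*hw[0]],None,fx=f,fy=f,interpolation=cv2.INTER_CUBIC)
        for pts,col in [(circ(foot+.024*z,z,.028),(0,255,255)),(circ(foot+.018*z,z,.028),(0,160,255)),(circ(P,nz,.038),(255,0,255)),(circ(P,nz,.0185),(255,0,255)),([foot+.058*z+x*.022,foot+.058*z-x*.022],(0,255,0)),([foot+.024*z+x*.022,foot+.024*z-x*.022],(0,255,0))]:
            q=((np.array([proj(n,X) for X in pts])-o+.5)*f-.5).round().astype(np.int32)
            cv2.polylines(c,[q],False,col,1)
        cv2.imwrite(f"pics/{n}{tag}_o.png",c)
    e=foot-P;print("foot rel socket: u,v,n mm",(np.array([e@u,e@v,e@nz])*1e3).round(2),"cap x ang in uv",np.degrees(np.arctan2(x@v,x@u)).round(2),"tilt deg",np.degrees(np.arccos(min(1,z@nz))).round(2))
E
python3 - <<'E'
from look import *
st();look(4);over(4);go(canP(.06),canR(19.15))
E
```

```text
t 7.5 q [ 0.58  -0.36  -0.68   2.208 -0.105  0.68   1.667] p [0.5021 0.0075 0.2196] f [-0.02 -0.05 -0.81] w 0.0156
top crop origin [265 171]
side crop origin [254 141]
foot rel socket: u,v,n mm [ 0.21 -1.54 47.07] cap x ang in uv -70.85 tilt deg 0.02
shift mm [14.6  0.   0.3] rot [-0. -0. -0.] deg 0.0
```

View pics/top4_o.png

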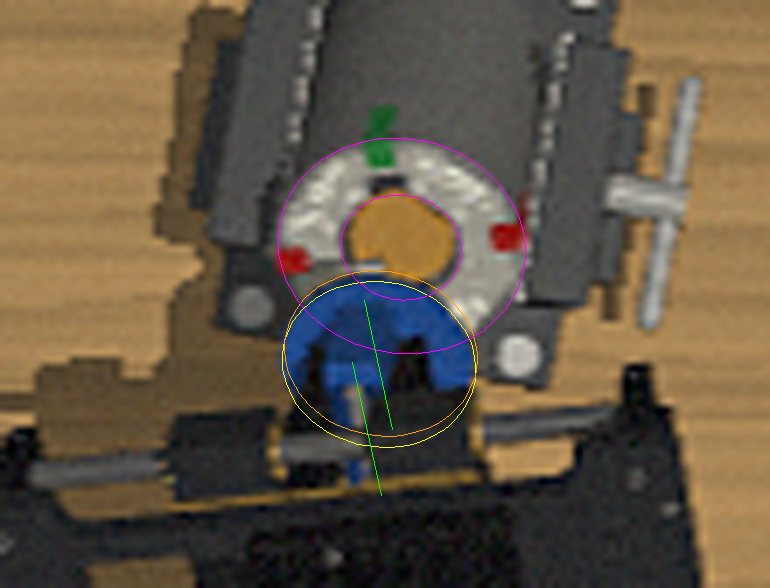

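View pics/side4_o.png

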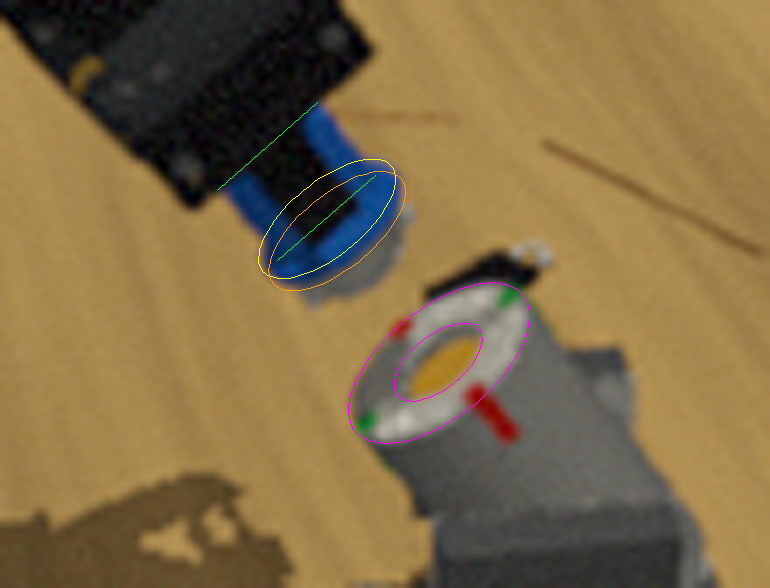

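Call:
arm_command(targets=[[255,20,1.5,0,0,0,0],[255,35,1.5,0,0,0,0],[255,44,1.5,0,0,0,0],[255,44,1.5,0,0,0,0],[255,44,1.5,0,0,0,0]])

```text
time: 8.1
ee_pos: [0.5239, 0.0031, 0.1817]
eef_rot: [0.686, -0.341, -0.351, -0.539]
ft_force: [0.2, -0.1, -0.9]
width: 0.0156
```

```bash
python3 - <<'E'
from look import *
st();look(5);over(5);go(canP(.06),canR(19.15))
E
```

```text
t 8.1 q [ 0.646 -0.249 -0.768  2.217 -0.005  0.571  1.583] p [0.5239 0.0031 0.1817] f [ 0.15 -0.13 -0.92] w 0.0156
top crop origin [265 171]
side crop origin [254 141]
foot rel socket: u,v,n mm [-0.31 -0.42  3.32] cap x ang in uv -70.85 tilt deg 0.03
shift mm [-29.2  -1.2   0.4] rot [ 0. -0.  0.] deg 0.0
```

View pics/top5_o.png

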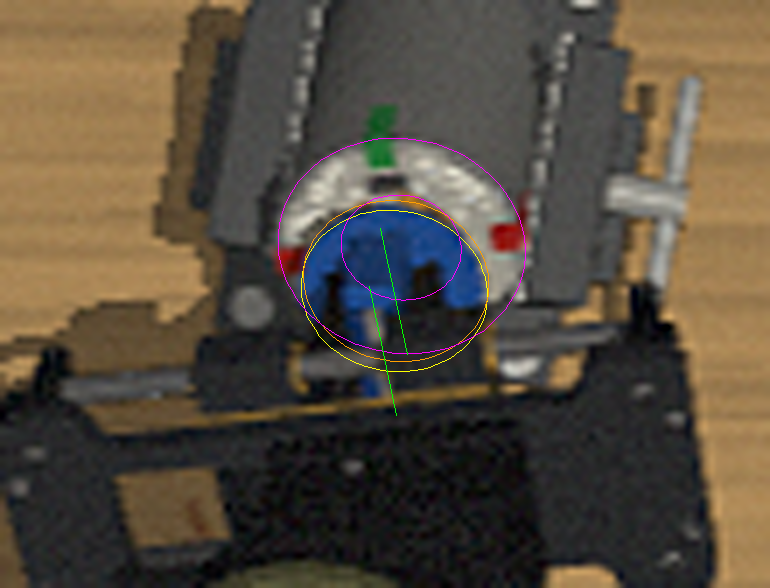

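View pics/side5_o.png

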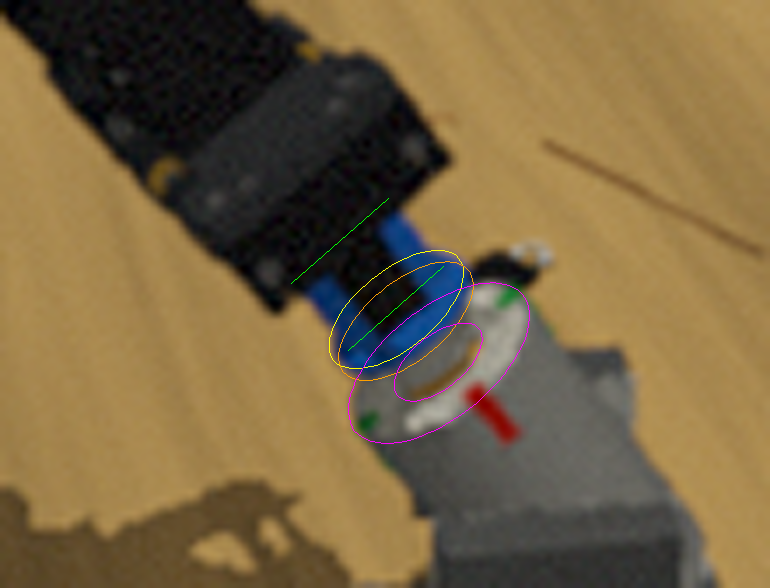

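Call:
arm_command(targets=[[255,2,0.3,0.4,0,0,0],[255,4,0.3,0.4,0,0,0],[255,5,0.3,0.4,0,0,0],[255,6,0.3,0.4,0,0,0],[255,7,0.3,0.4,0,0,0],[255,8,0.3,0.4,0,0,0],[255,8,0.3,0.4,0,0,0]])

```text
time: 8.9
ee_pos: [0.5277, 0.0027, 0.1742]
eef_rot: [0.686, -0.341, -0.351, -0.539]
ft_force: [0.4, 0.7, -0.9]
width: 0.0158
```

```bash
cat >> look.py <<'E'
def ft():
    s=read_state();T=R.from_quat(s["eef_rot"]).as_matrix();print("F tool",(T.T@s["ft_force"]).round(2),"M tool",(T.T@s["torque"]).round(3))
def rel():
    foot,z,x,y=capaxes();e=foot-P;print("center h",((e@nz)*1e3+29).round(2),"u,v",(e@u*1e3).round(2),(e@v*1e3).round(2),"along capx,capy",(e@x*1e3).round(2),(e@y*1e3).round(2),"ang",np.degrees(np.arctan2(x@v,x@u)).round(2),"tilt",np.degrees(np.arccos(min(1,z@nz))).round(2));ft()
E
python3 - <<'E'
from look import *
st();rel()
E
```

```text
t 8.9 q [ 0.661 -0.226 -0.788  2.219  0.024  0.551  1.559] p [0.5277 0.0027 0.1742] f [ 0.37  0.68 -0.85] w 0.0158
center h 23.63 u,v -0.17 0.67 along capx,capy -0.68 0.06 ang -70.86 tilt 0.05
F tool [ 0.85 -0.01  0.77] M tool [ 0.096 -0.368  0.604]
```

Call:
arm_command(targets=[[255,2,0,0,0,0,0],[255,4,0,0,0,0,0],[255,6,0,0,0,0,0],[255,8,0,0,0,0,0],[255,9,0,0,0,0,0],[255,10,0,0,0,0,0],[255,11,0,0,0,0,0],[255,11,0,0,0,0,0]])

```text
time: 9.7
ee_pos: [0.5336, 0.0017, 0.1651]
eef_rot: [0.686, -0.341, -0.35, -0.539]
ft_force: [-6.6, 0.1, 6.5]
width: 0.0157
```

```bash
python3 - <<'E'
from look import *
st();rel()
E
```

```text
t 9.7 q [ 0.682 -0.193 -0.816  2.217  0.068  0.527  1.522] p [0.5336 0.0017 0.1651] f [-6.59  0.08  6.5 ] w 0.0157
center h 12.75 u,v -0.16 0.4 along capx,capy -0.42 -0.01 ang -70.85 tilt 0.04
F tool [-8.95  2.3  -0.3 ] M tool [ 0.006 -0.322  1.006]
```

Call:
arm_command(targets=[[255,1,0,0,0,0,0],[255,1.6,0,0,0,0,0],[255,2,0,0,0,0,0],[255,2,0,0,0,0,0]])

```text
time: 10.1
ee_pos: [0.5346, 0.0016, 0.1635]
eef_rot: [0.686, -0.341, -0.35, -0.539]
ft_force: [-7.7, 0.2, 7.4]
width: 0.0153
```

```bash
python3 - <<'E'
from look import *
st();rel()
E
```

```text
t 10.1 q [ 0.686 -0.188 -0.821  2.217  0.076  0.523  1.515] p [0.5346 0.0016 0.1635] f [-7.67  0.22  7.37] w 0.0153
center h 10.87 u,v -0.13 0.4 along capx,capy -0.41 0.01 ang -70.85 tilt 0.04
F tool [-10.28   2.76  -0.19] M tool [ 0.062 -0.341  1.191]
```

Force follows the spring (11 N net of weight), no hard stop yet. A little further.

Call:
arm_command(targets=[[255,0.7,0,0,0,0,0],[255,1.3,0,0,0,0,0],[255,1.3,0,0,0,0,0]])

```text
time: 10.4
ee_pos: [0.5347, 0.0015, 0.1633]
eef_rot: [0.686, -0.342, -0.35, -0.538]
ft_force: [-40.9, 3.9, 38.6]
width: 0.0154
```

```bash
python3 - <<'E'
from look import *
st();rel();look(6);over(6)
E
```

```text
t 10.4 q [ 0.688 -0.186 -0.825  2.216  0.082  0.525  1.51 ] p [0.5347 0.0015 0.1633] f [-40.93   3.93  38.57] w 0.0154
center h 10.59 u,v -0.24 0.45 along capx,capy -0.47 -0.05 ang -70.8 tilt 0.16
F tool [-54.41  14.66   1.7 ] M tool [ 0.111 -0.691  3.613]
top crop origin [265 171]
side crop origin [254 141]
foot rel socket: u,v,n mm [ -0.2    0.42 -18.41] cap x ang in uv -70.8 tilt deg 0.15
```

View pics/side6.png

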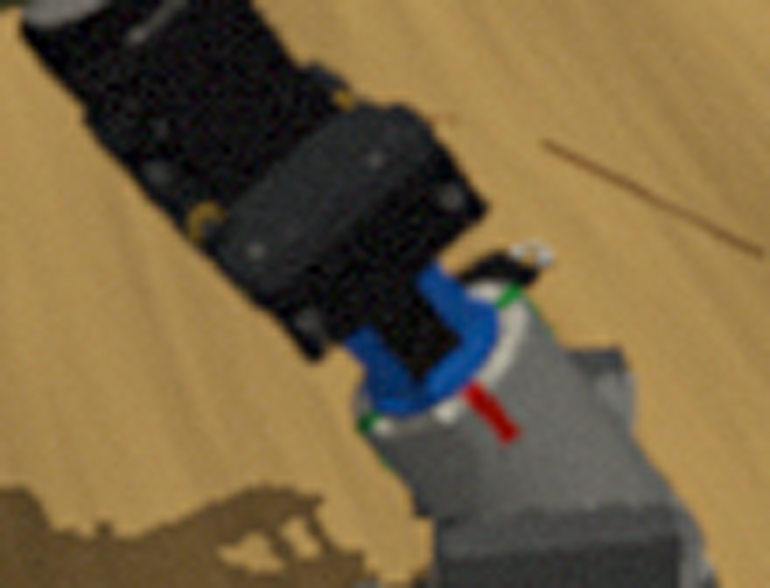

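View pics/top6_o.png

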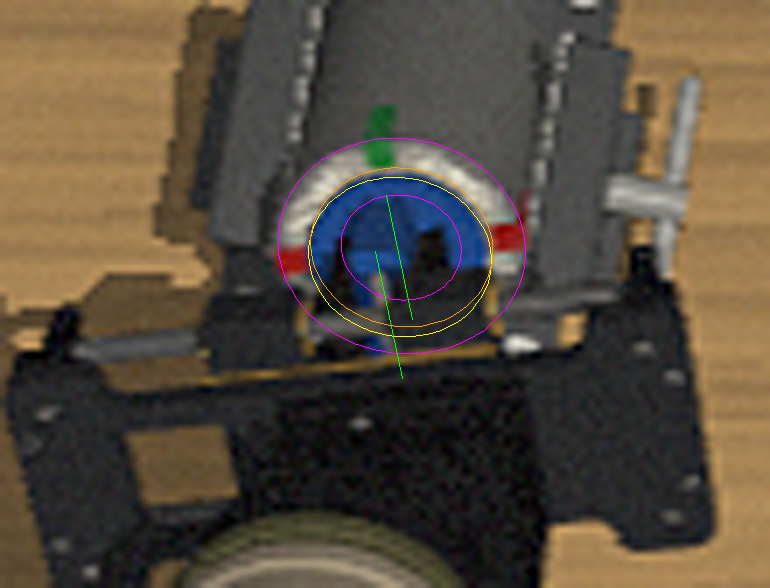

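Call:
arm_command(targets=[[255,-1,0,0,0,0,0],[255,-1.8,0,0,0,0,0],[255,-1.8,0,0,0,0,0]])

```text
time: 10.8
ee_pos: [0.5343, 0.0015, 0.164]
eef_rot: [0.686, -0.341, -0.35, -0.539]
ft_force: [-7.3, 0.6, 7.0]
width: 0.0157
```

```bash
python3 - <<'E'
from look import *
st();rel()
E
```

```text
t 10.8 q [ 0.685 -0.19  -0.82   2.217  0.074  0.524  1.517] p [0.5343 0.0015 0.164 ] f [-7.29  0.63  7.01] w 0.0157
center h 11.46 u,v -0.2 0.39 along capx,capy -0.43 -0.05 ang -70.85 tilt 0.04
F tool [-9.8   2.54  0.22] M tool [ 0.085 -0.359  1.074]
```

Call:
arm_command(targets=[[255,0,0,0.2,0.13,0,0],[255,0,-0.05,0.4,0.26,0,0],[255,0,-0.1,0.55,0.39,0,0],[255,0,-0.1,0.55,0.39,0,0]])

```text
time: 11.2
ee_pos: [0.535, 0.0024, 0.1645]
eef_rot: [-0.567, 0.403, 0.276, 0.663]
ft_force: [-6.2, 1.6, 7.0]
width: 0.0159
```

```bash
python3 - <<'E'
from look import *
st();rel()
E
```

```text
t 11.2 q [ 0.769 -0.201 -0.893  2.214  0.031  0.521  1.161] p [0.535  0.0024 0.1645] f [-6.25  1.57  6.95] w 0.0159
center h 11.57 u,v 0.16 -0.39 along capx,capy 0.36 0.18 ang -93.46 tilt 0.05
F tool [-9.3   1.78  0.37] M tool [ 0.144 -0.337  0.737]
```

Call:
arm_command(targets=[[255,0,0,0.2,0.13,0,0],[255,0,0,0.4,0.26,0,0],[255,0,0,0.55,0.39,0,0],[255,0,-0.1,0.7,0.52,0,0],[255,0,-0.2,0.8,0.6,0,0],[255,0,-0.2,0.8,0.6,0,0]])

```text
time: 11.8
ee_pos: [0.5355, 0.003, 0.1648]
eef_rot: [-0.347, 0.466, 0.145, 0.801]
ft_force: [-5.6, 2.5, 7.6]
width: 0.016
```

```bash
python3 - <<'E'
from look import *
st();rel()
E
```

```text
t 11.8 q [ 0.911 -0.229 -1.011  2.209 -0.06   0.518  0.644] p [0.5355 0.003  0.1648] f [-5.58  2.54  7.59] w 0.016
center h 11.61 u,v 0.07 -0.56 along capx,capy 0.38 0.38 ang -127.74 tilt 0.07
F tool [-9.58  1.73  0.62] M tool [0.061 0.188 0.732]
```

Call:
arm_command(targets=[[255,0,0,0.2,0.13,0,0],[255,0,0,0.3,0.26,0,0],[255,0,0,0.4,0.39,0,0],[255,0,0,0.5,0.52,0,0],[255,0,0,0.5,0.59,0,0],[255,0,0,0.5,0.59,0,0],[255,0,0,0.5,0.59,0,0]])

```text
time: 12.5
ee_pos: [0.5359, 0.0034, 0.165]
eef_rot: [-0.1, 0.488, 0.004, 0.867]
ft_force: [-6.0, 1.7, 8.0]
width: 0.0157
```

```bash
python3 - <<'E'
from look import *
st();rel();look(7);over(7)
E
```

```text
t 12.5 q [ 1.059 -0.277 -1.124  2.204 -0.195  0.52   0.178] p [0.5359 0.0034 0.165 ] f [-6.02  1.68  7.98] w 0.0157
center h 11.6 u,v -0.03 -0.28 along capx,capy 0.11 0.23 ang -161.38 tilt 0.08
F tool [-10.06   0.93  -0.78] M tool [0.043 0.524 0.281]
top crop origin [265 171]
side crop origin [254 141]
foot rel socket: u,v,n mm [ -0.03  -0.25 -17.41] cap x ang in uv -161.38 tilt deg 0.08
```

View pics/top7_o.png

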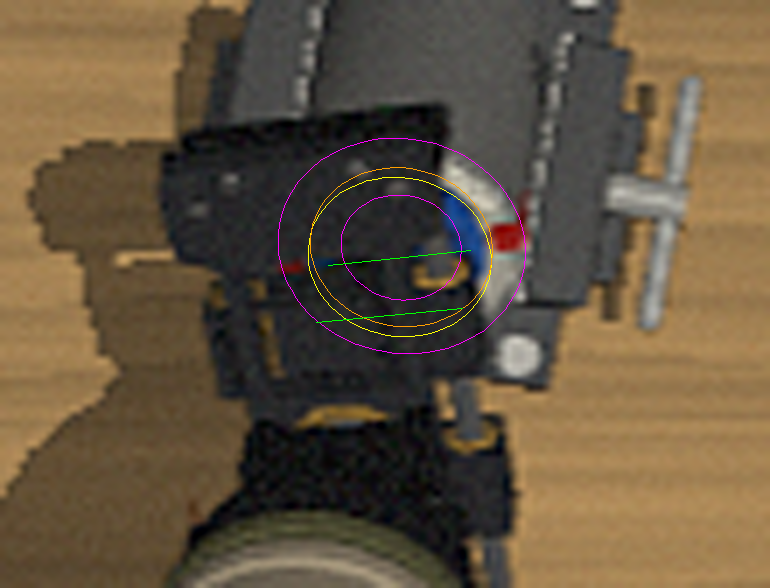

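View pics/side7.png

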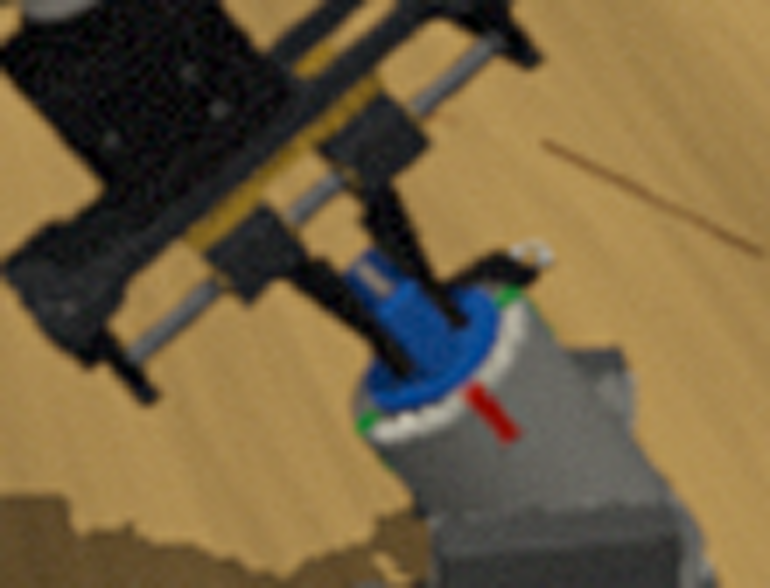

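Call:
arm_command(targets=[[255,-1,0,0,0,0,0],[255,-2,0,0,0,0,0],[255,-3,0,0,0,0,0],[255,-4,0,0,0,0,0],[255,-4.5,0,0,0,0,0],[255,-4.5,0,0,0,0,0]])

```text
time: 13.2
ee_pos: [0.5335, 0.0038, 0.1688]
eef_rot: [-0.1, 0.488, 0.004, 0.867]
ft_force: [-3.3, 0.2, 6.5]
width: 0.016
```

```bash
python3 - <<'E'
from look import *
st();rel()
E
```

```text
t 13.2 q [ 1.038 -0.29  -1.1    2.205 -0.211  0.532  0.191] p [0.5335 0.0038 0.1688] f [-3.26  0.19  6.54] w 0.016
center h 16.11 u,v -0.01 -0.26 along capx,capy 0.09 0.22 ang -161.37 tilt 0.09
F tool [-7.26 -0.58  0.57] M tool [0.091 0.375 0.178]
```

Call:
arm_command(targets=[[125,0,0,0,0,0,0],[125,0,0,0,0,0,0],[125,0,0,0,0,0,0],[125,0,0,0,0,0,0],[125,0,0,0,0,0,0]])

```text
time: 13.7
ee_pos: [0.5326, 0.0037, 0.1678]
eef_rot: [-0.1, 0.489, 0.004, 0.866]
ft_force: [-5.0, 0.4, 4.8]
width: 0.0423
```

```bash
python3 - <<'E'
from look import *
st();rel();look(8)
E
```

```text
t 13.7 q [ 1.038 -0.29  -1.1    2.207 -0.212  0.532  0.191] p [0.5326 0.0037 0.1678] f [-4.97  0.41  4.8 ] w 0.0423
center h 15.75 u,v -0.32 1.07 along capx,capy -0.04 -1.11 ang -161.38 tilt 0.04
F tool [-6.7   0.11 -1.72] M tool [-0.001  0.753  0.157]
top crop origin [265 171]
side crop origin [254 141]
```

View pics/side8.png

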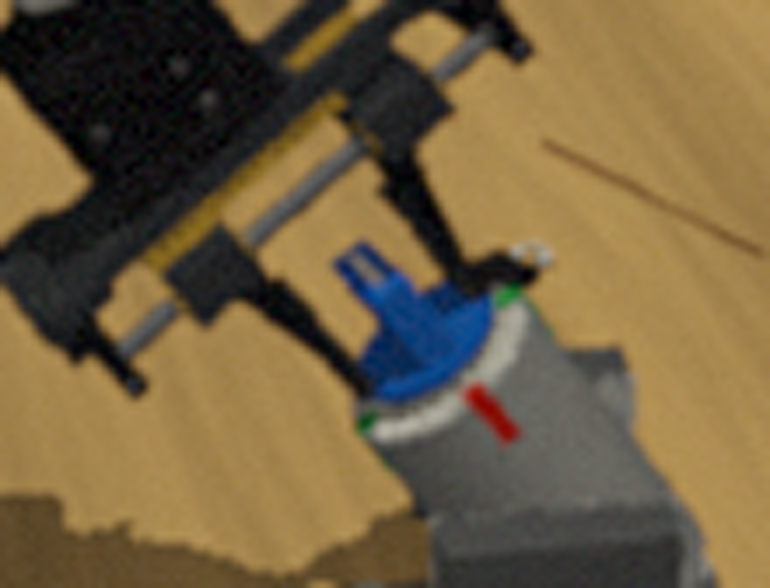

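Call:
arm_command(targets=[[125,-1,0,0,0,0,0],[125,-3,0,0,0,0,0],[125,-6,0,0,0,0,0],[125,-15,0,0,0,0,0],[125,-40,0,0,0,0,0],[125,-75,0,0,0,0,0],[125,-75,0,0,0,0,0]])

```text
time: 14.5
ee_pos: [0.4939, 0.0112, 0.2356]
eef_rot: [-0.101, 0.487, 0.004, 0.868]
ft_force: [1.5, 0.4, -0.1]
width: 0.0447
```

```bash
python3 - <<'E'
from look import *
st();ft();look(9)
E
```

```text
t 14.5 q [ 0.828 -0.482 -0.835  2.197 -0.351  0.737  0.303] p [0.4939 0.0112 0.2356] f [ 1.46  0.39 -0.1 ] w 0.0447
F tool [0.81 0.25 1.25] M tool [-0.     0.439  0.168]
top crop origin [265 171]
side crop origin [254 141]
```

View pics/side9.png

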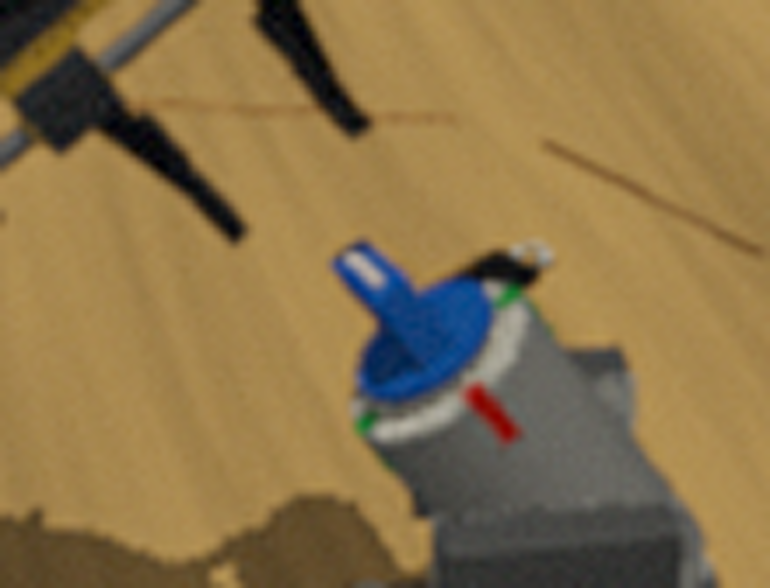

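View pics/top9.png

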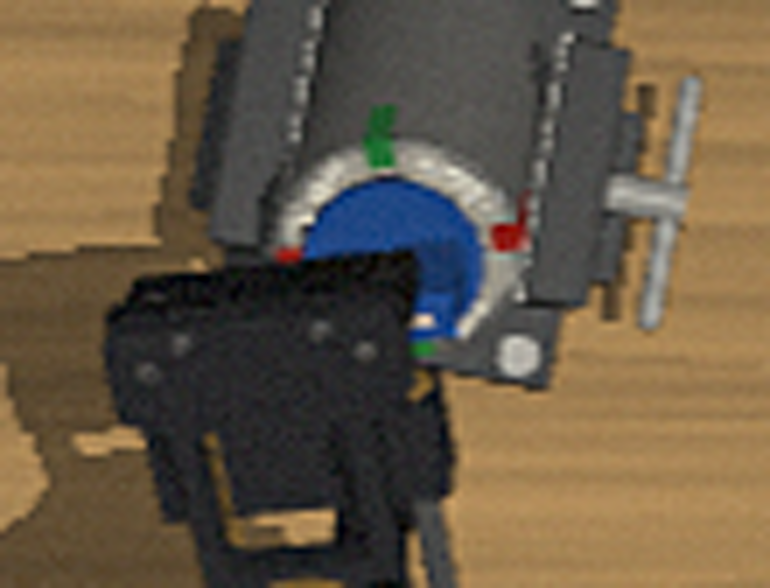

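```bash
python3 - <<'E'
from look import *
im=cv2.cvtColor(cv2.imread("pics/side9_full.png"),cv2.COLOR_BGR2HSV).astype(int);H,S,V=[im[...,i] for i in range(3)]
w=(S<90)&(V>140);k=np.zeros_like(w);k[172:186,300:312]=1
print("stripe side",blobs(w&k)[:3])
for h in(11,17,20,23,27):print(h,"side",proj("side",P+nz*(h+29)/1e3).round(1))
d=cv2.imread("pics/side9_full.png");f,o,hw=7,np.array([254,141]),(55,42)
c=cv2.imread("pics/side9.png");t=np.radians(-160.85);x=np.cos(t)*u+np.sin(t)*v
for h,col in((17,(0,255,255)),(23,(0,0,255))):
    ft_=P+nz*(h-29)/1e3
    for pts in (circ(ft_+.024*nz,nz,.028),[ft_+.058*nz+.022*x,ft_+.058*nz-.022*x]):
        q=((np.array([proj("side",X) for X in pts])-o+.5)*f-.5).round().astype(np.int32);cv2.polylines(c,[q],False,col,1)
cv2.imwrite("pics/side9_o.png",c)
E
```

```text
stripe side [(np.int32(17), array([305.64705882, 179.11764706]), array([303, 177,   6,   5], dtype=int32))]
11 side [307. 181.]
17 side [305.6 179.3]
20 side [304.9 178.5]
23 side [304.2 177.6]
27 side [303.2 176.4]
```

View pics/side9_o.png

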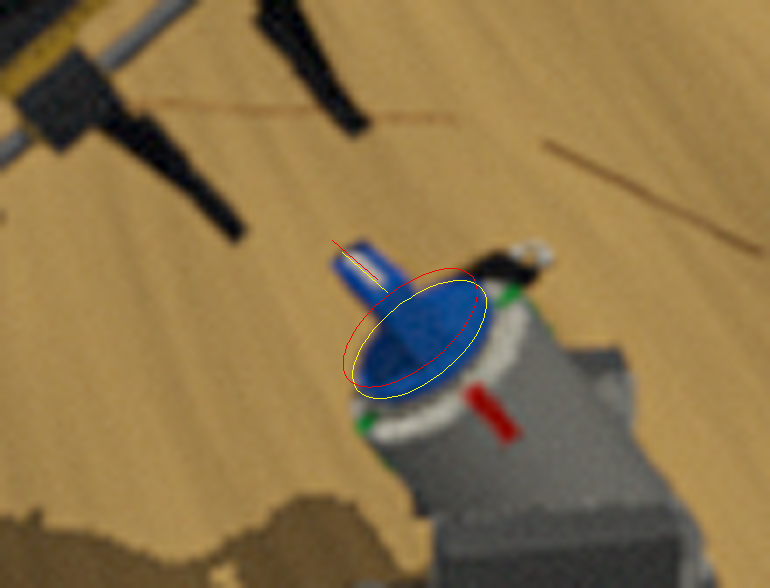

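The stripe at (305.6, 179.1) matches the 17 mm locked height, where I expected (305.6, 179.3). The cap stands locked and the gripper is clear, so I'm handing the job in.

```bash
python3 -c "
from bench import *
print(close_job())"
```

```text
the job is handed in; nothing more can be done
None
```

The blue cap is on the canister and locked, and I handed the job in at about 14.7 s of the 46 s allowed.

- **Fitting:** I gripped the cap by its bar and lined its lugs up with the green slots. It went in along the slanted axis with no force until the spring, which built up to about 10 N. I pressed until the flange met the collar.
- **Turning:** I backed off about 1 mm and turned the cap 90.5° clockwise by the measured tool pose. I eased it up about 4.5 mm while still gripped, then opened the fingers.
- **Letting go:** With the fingers open, the fingertips still rested on the flange with about 7 N. The cap rose the last bit only as I drew the gripper away.

**Last checks:**
- In the side view the white stripe is at (305.6, 179.1). I expected (305.6, 179.3) for the 17 mm locked height, against (307, 181) fully down and (304.2, 177.6) unlocked.
- The flange outline also matches the locked height, and the bar lines up with the red marks.
- The gripper is clear, with fingertips about 60 mm or more from the cap, and the contact force is about zero.

**Not ideal:**
- The home press reached about 56 N at the wrist through the cap, under the 120 N limit.
- Joint 2 ended at -0.48, close to its -0.5 limit.
- I did not measure the padlock, fob and spanner again at the end; the arm kept clear of them.

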